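# Turn a jack block to its next edge on the sanding fence

## Task

The long sides of the timber jack blocks have been sanded. Take the block with the orange painted end, turn it and set it flat on the bench, groove up, with its orange end squarely up against the reddish-brown sanding strip in the middle of the aluminium fence, the whole width of that end on the strip. Let go of it there, and leave the blue-ended and white-ended blocks where they are.

Things in the scene. Friction and masses are not known exactly. Their poses are not given: they have to be found in the camera images.
- block_orange: Workpiece: timber block 90 mm long (x), 44 wide (y), 40 high (z up), about 0.12 kg, lying on the bench (z = 0); the last 15 mm of one end is painted orange. A groove 16 mm wide, 12 deep runs along the top. Origin: bottom middle of the orange end face; +x points out of that face, so the block's middle is 45 mm from the origin towards -x; grip it there across its long sides.
- fence: Fixed aluminium angle 360 mm long (y), 40 high, beyond the blocks seen from the robot; a reddish-brown abrasive strip 170 mm long, folded over its top (42 high), covers its middle, 3 mm proud. Origin: bench level, middle of the strip's front face (the plane x = 0). +x points from the blocks into the fence, square to the strip; y along it; z up. Place and yaw vary; it does not yield.
- block_blue: Bystander: the same kind of block (90 x 44 x 40 mm) with a blue painted end; origin and axes as on the orange one. Leave it where it is.
- block_white: Bystander: same kind of block (90 x 44 x 40 mm), white painted end; origin and axes as on the orange one. Leave it where it is. The three lie in a row before the fence in any order, long sides roughly facing it, their middles about 165 mm apart, at least 110 mm clear of the strip.
Things that resemble listed ones, but are neither listed nor needed, are in the scene too. Leave any green or red look-alike of the block_orange alone.

How it is judged (in metres and radians):
At the end, for the whole second after the job is handed in: The orange-ended block lies at rest flat on the bench, groove up (within 6 degrees and 6 mm), the middle of its orange end within 10 mm of the sanding strip's face and within 65 mm of the strip's middle along it (so the whole end faces the strip), square to it within 10 degrees (x of block_orange in the frame of fence between -0.01 and 0.006 m and y of block_orange in the frame of fence between -0.065 and 0.065 m and angle between the x axis of block_orange and the x axis of fence, either way round below 0.18 rad and angle between block_orange's own z axis and vertical below 0.1 rad and height (world z) of block_orange below 0.006 m and linear speed of block_orange below 0.02 m/s); the robot touches nothing.
It fails at once if the blue-ended block was moved (more than 20 mm) (distance of block_blue from where it was at the start of the episode above 0.02 m).
It fails at once if the white-ended block was moved (more than 20 mm) (distance of block_white from where it was at the start of the episode above 0.02 m).
It also fails if it takes over 35 s, if anything falls off the work surface, if the arm or the gripper's body presses on something with over 40 N, if the wrist force passes 120 N, or if a joint passes its speed limit or range.

## Robot

A 6-joint arm with a two-finger parallel gripper is mounted at the origin on the work surface. World frame = base frame: x ahead of the robot, y to its left, z up, the work surface at z = 0. Lengths are in m, angles in degrees, forces in N, time in s.
With the tool pointing down it reaches from about 0.25 to 0.725 m from the base axis. Payload 9.7 kg.
Tool frame: the origin (TCP) lies at the very end of the fingers, on their centre line; the grasp point (between the pads) lies 19 mm behind it (bot.pinch_z is the distance from the TCP to the grasp point, in m); x points along the fingers, z is the direction in which the jaws open and shut, and the axes are right-handed (so a half turn about x gives the same grasp; the last joint's range is limited). The gripper opens to 85 mm and grips with 20 to 120 N. Pads are 22 mm wide; open, the fingers measure 114 mm over their backs; the gripper's body (76 mm by 85 mm) begins 54 mm behind the grasp point. The pads swing forward as they close: fully open they stand 13 mm farther back than shut.
Start: joints at [-64.859, 4.979, 10.078, 95.1, 0, 90], TCP at [0.234, -0.498, 0.231] pointing down, gripper open.
Joint ranges: [-179.16, 179.16], [-48.56, 103.87], [-65.8, 70.77], [-126.05, 130.52], [-82.76, 87.17], [-180, 180]. Speed limits (degrees/s): [127.2, 127.2, 147.25, 180, 180, 180].

## Interface

Orientations are given as [roll, pitch, yaw] about the fixed x, y, z axes, in that order (R = Rz(yaw) Ry(pitch) Rx(roll)).
In Python, from workcell import bot gives the robot as it stands.
- The arm moves only by the tool play_rows, never from a script. Its argument "rows" is a list of rows, each a list of 3 entries, a list of its own where there are three numbers: the shift along the tool's x, y, z in cm, then the turn about the tool's x in degrees, then the finger opening in cm, from 0 to 8.54. A call has 1 to 12 rows; each row is the pose to reach, as a shift and turn from the pose commanded when the call began, along the tool's axes at that moment; what a row does not reach only later rows make up. A row lasts 1/12 s, in which the tool goes at most 41.7 mm and 7.16 degrees, less where a joint would pass 70% of its speed; a pose out of reach is approached as far as the arm can. A call with a gripper value outside its range is refused whole. The fingers move at their own pace and stop on an object; "squeeze" is the grip in N (left out, the last holds). Time passes only in rows, so rows that repeat a pose let the fingers close. It gives the time, the measured TCP pose, the force and the opening at its end, in the units of the state.
- bot.get_obs(): the state, without advancing time (a new reading comes with each control period).
- bot.camera(name): name is "scene" or "side" or "wrist"; returns (picture, depth): 400x640x3 uint8, blue, green, red; 400x640 float32, m along the optical axis (not along the pixel's ray), 0 where there is no reading.
- bot.camera_model(name): a dict with "fx", "fy", "cx", "cy" (pixels), "origin" and "attitude" of the camera in the world; the wrist camera has in their place "mount" (4x4, takes a point from camera to tool coordinates, whose origin is the TCP and whose axes are the tool frame's). Camera axes: x right, y down, z forward; pixel columns grow to the right and rows downward; lengths in m; the calibration is good to about 2 mm. A picture is of the moment at which its call begins: read the wrist's pose just before it. camera_model takes no time and is no camera call.
- bot.job_done(): hands the job in, once; it reports no verdict.
The state is a dict: "time": time; "q": joint angles; "qd": joint speeds; "joint_efforts": joint torques, N m; "ee_pos": TCP position; "tcp_rot": TCP orientation; "wrist_force": force on the tool from outside, world axes, zero at the start; "torque": the same for the moment, N m; "opening": finger opening in m.
Only numpy, scipy, OpenCV 4.12 (cv2) and the standard library are available. Lean on these libraries where they do the work, as an engineer would, in place of code of your own. Each camera call takes 0.05 s, during which the arm holds its last target.

## Working session

There is one attempt and no reset: what is moved stays moved. The work goes in short steps, Python scripts to look and compute and a tool call to move; the robot and the scene stay as the last step left them, time stands still between calls to the robot, and variables do not carry over. Pictures are saved under pics/ and viewed, and the job is handed in when it is done.

Besides the shell and the picture viewer there is one more tool, called after ">>>" as a command line: name --argument value ..., lists and objects as JSON in quotes. play_rows: Moves the arm, as the interface text tells. Its arguments: {"type":"object","properties":{"rows":{"type":"array"},"squeeze":{"type":"number"}},"required":["rows"]}

```bash
mkdir -p pics; ls; python3 - <<'E'
from workcell import bot
import cv2
o=bot.get_obs(); print(o['time'],o['ee_pos'],o['tcp_rot'],o['opening'])
for n in ['scene','side']:
    p,d=bot.camera(n); cv2.imwrite(f'pics/{n}0.png',p); 
    import numpy as np; np.save(f'pics/{n}0d.npy',d)
    print(n,bot.camera_model(n))
print(bot.camera_model('wrist'))
E
```

```text
pics
0.0 [ 0.23356907 -0.49767437  0.23059139] [179.96857711  89.92404041 115.10840187] 0.08537511959301969
scene {'fx': 388.7001341956895, 'fy': 388.7001341956895, 'cx': 316.4554942060238, 'cy': 197.25725354662055, 'origin': array([0.91694698, 0.3650358 , 0.59829955]), 'attitude': array([-136.23702705,    0.67720058,  134.91230895])}
side {'fx': 464.98752544664546, 'fy': 464.98752544664546, 'cx': 319.08793377552945, 'cy': 204.5486589813612, 'origin': array([0.35865999, 0.58138694, 0.60820927]), 'attitude': array([-131.13341599,    0.55944472, -164.03108696])}
{'fx': 328.90963079503723, 'fy': 328.90963079503723, 'cx': 318.435470924524, 'cy': 202.93162342110614, 'mount': array([[ 1.04066245e-04, -3.27068594e-01,  9.45000595e-01,
        -1.42605424e-01],
       [ 4.93624344e-04, -9.45000468e-01, -3.27068605e-01,
         8.44884869e-02],
       [ 9.99999873e-01,  5.00512101e-04,  6.31063699e-05,
         1.05130093e-03],
       [ 0.00000000e+00,  0.00000000e+00,  0.00000000e+00,
         1.00000000e+00]])}
```

View pics/scene0.png

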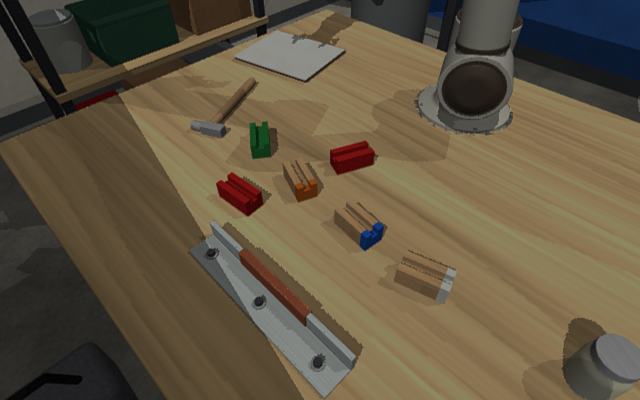

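View pics/side0.png

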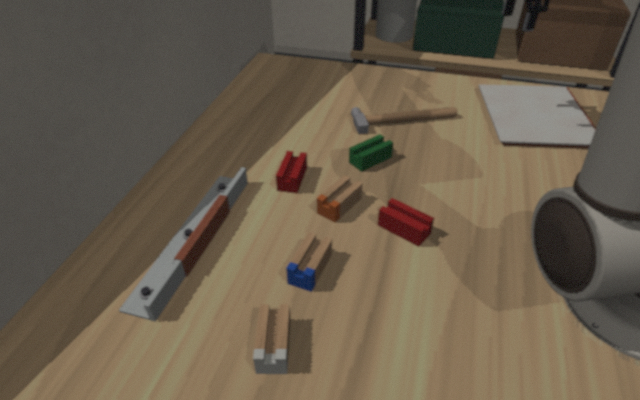

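Scene view: the orange-ended block is at about (300,180), its orange end at (306,188). The strip runs from (240,255) to (308,318). Blue is at (360,225) and white at (428,277). Next I'll measure from the depth.

```bash
cat > h.py <<'E'
import numpy as np, cv2
from scipy.spatial.transform import Rotation as R
from workcell import bot
def pose(m): return R.from_euler('xyz',m['attitude'],degrees=True).as_matrix(), np.array(m['origin'])
def cloud(d,m,T=None):
    Rm,o=T if T is not None else pose(m)
    v,u=np.mgrid[:d.shape[0],:d.shape[1]]
    c=np.stack([(u-m['cx'])/m['fx']*d,(v-m['cy'])/m['fy']*d,d],-1)
    return c@Rm.T+o
def ray(uv,z,m,T=None):
    Rm,o=T if T is not None else pose(m)
    uv=np.atleast_2d(uv).astype(float)
    c=np.stack([(uv[:,0]-m['cx'])/m['fx'],(uv[:,1]-m['cy'])/m['fy'],np.ones(len(uv))],-1)@Rm.T
    return o+c*((z-o[2])/c[:,2])[:,None]
def project(P,m,T=None):
    Rm,o=T if T is not None else pose(m)
    c=(np.atleast_2d(P)-o)@Rm
    return np.c_[c[:,0]/c[:,2]*m['fx']+m['cx'],c[:,1]/c[:,2]*m['fy']+m['cy']]
E
python3 - <<'E'
from h import *
for n in ['scene','side']:
    p=cv2.imread(f'pics/{n}0.png'); d=np.load(f'pics/{n}0d.npy'); m=bot.camera_model(n)
    P=cloud(d,m); z=P[...,2]; ok=d>0
    hsv=cv2.cvtColor(p,cv2.COLOR_BGR2HSV); H,S,V=cv2.split(hsv)
    print(n,'bench z',np.median(z[ok&(abs(z)<.02)]))
    up=(ok&(z>.012)&(z<.06)).astype(np.uint8)
    k,lab,st,ce=cv2.connectedComponentsWithStats(up)
    for i in range(1,k):
        if st[i,4]<150: continue
        s=lab==i; t=s&(z>.033)&(z<.047)
        if t.sum()<30: continue
        r=cv2.minAreaRect((P[t][:,:2]*1000).astype(np.float32))
        print(i,st[i,:4],'col',np.median(p[s],0),'topz',np.median(z[t]).round(4),'rect',np.round(r[0],1),np.round(r[1],1),round(r[2],1))
    for name,lo,hi in [('orange',8,14),('redbrown',2,9)]:
        mk=ok&(H>=lo)&(H<=hi)&(S>150)&(z>.01)&(z<.06)
        q=P[mk]; print(name,mk.sum(),np.median(q,0).round(4))
    c=(240,150,400,250) if n=='scene' else (290,160,400,240)
    crop=p[c[1]:c[3],c[0]:c[2]]; cv2.imwrite(f'pics/{n}_crop.png',cv2.resize(crop,None,fx=5,fy=5,interpolation=cv2.INTER_CUBIC))
E
```

```text
scene bench z 0.0008264600843694847
1 [ 32   0 139  41] col [22. 30. 15.] topz 0.042 rect [  417.1 -1227.8] [290.2 401. ] 46.8
3 [ 0 13 15 17] col [12. 11. 11.] topz 0.0404 rect [  701.8 -1451.1] [34.7 14.8] 5.0
11 [27 42 21 19] col [15. 14. 14.] topz 0.04 rect [  707.9 -1120.1] [28.5 46.4] 54.5
21 [250 121  21  35] col [31. 73. 19.] topz 0.0405 rect [ 489.8 -262.4] [92.  43.8] 52.2
29 [330 141  45  31] col [10. 10. 73.] topz 0.0402 rect [385.7 -62. ] [47.1 91.6] 67.2
30 [283 158  34  41] col [ 46.  69. 115.] topz 0.0403 rect [517.7 -94.7] [92.7 44.7] 67.8
31 [216 173  47  40] col [12. 13. 93.] topz 0.0401 rect [ 635.5 -152.2] [45.3 91.4] 4.3
32 [334 199  50  49] col [67. 70. 88.] topz 0.0403 rect [526.2  77.6] [92.  45.8] 83.0
33 [210 221 146 147] col [ 44.  63. 103.] topz 0.0415 rect [728.5  65.5] [359.7  16.8] 89.3
35 [395 251  62  50] col [ 70.  99. 115.] topz 0.0405 rect [534.8 234.6] [46.2 90. ] 15.8
39 [565 346  63  54] col [59. 67. 68.] topz 0.0401 rect [523.3 491.7] [65.9 27.7] 72.5
orange 1590 [0.7298 0.0521 0.0414]
redbrown 1400 [0.7318 0.0658 0.0418]
side bench z 0.000274
[... 549 characters left out ...]
. ] 51.3
14 [276 151  32  39] col [26.  27.  85.5] topz 0.0398 rect [ 633.  -151.2] [44.9 93.5] 4.0
15 [144 167 104 150] col [58. 62. 65.] topz 0.0408 rect [726.5  66.3] [360.5  18.7] 89.1
16 [317 175  46  43] col [48. 68. 95.] topz 0.0398 rect [515.7 -94. ] [93.  46.7] 68.8
18 [378 198  57  45] col [27. 27. 89.] topz 0.0395 rect [384.  -61.1] [48.2 91.8] 67.5
19 [287 232  46  55] col [76. 71. 87.] topz 0.0399 rect [524.2  77.9] [93.5 45.3] 83.0
21 [580 295  60  52] col [65. 69. 71.] topz 0.0391 rect [46.5 57.3] [ 8.9 47.6] 50.8
22 [253 304  38  67] col [ 81. 104. 125.] topz 0.0401 rect [532.9 235.2] [44.3 92.6] 15.4
orange 425 [ 0.5368 -0.0508  0.0276]
redbrown 423 [ 0.6095 -0.064   0.0308]
```

The orange block's centre is near (0.517,-0.094) with x-axis yaw about 68°, and both views agree. Next: the strip's face and middle.

```bash
python3 - <<'E'
from h import *
for n in ['scene','side']:
    p=cv2.imread(f'pics/{n}0.png'); d=np.load(f'pics/{n}0d.npy'); m=bot.camera_model(n)
    P=cloud(d,m); z=P[...,2]; ok=(d>0)&(P[...,0]>.69)&(P[...,0]<.76)&(abs(P[...,1])<.3)
    H,S,V=cv2.split(cv2.cvtColor(p,cv2.COLOR_BGR2HSV))
    s=ok&(H<=13)&(S>110)&(z>.008)
    q=P[s]; t=q[q[:,2]>.038]
    print(n,s.sum(),'strip top',cv2.minAreaRect((t[:,:2]*1000).astype(np.float32)),'z',np.median(t[:,2]),'y range',np.percentile(q[:,1],[0.5,99.5]))
    f=q[(q[:,2]<.034)]
    if len(f)>20:
        a=np.polyfit(f[:,1],f[:,0],1); print('front face: x at y=.066',np.polyval(a,.066),'yaw',-np.degrees(np.arctan(a[0])),len(f), 'std',np.std(f[:,0]-np.polyval(a,f[:,1])))
    # top front edge: per y bin min x of top pts
    b=[(yb,t[(abs(t[:,1]-yb)<.005)][:,0].min()) for yb in np.arange(-.01,.145,.01) if (abs(t[:,1]-yb)<.005).any()]
    a=np.polyfit(*np.array(b).T,1); print('top edge x at .066',np.polyval(a,.066),'yaw',-np.degrees(np.arctan(a[0])))
    w=ok&(z>.03)&(z<.05); r=cv2.minAreaRect((P[w][:,:2]*1000).astype(np.float32)); print('fence all',r)
o=bot.get_obs(); Rt=R.from_euler('xyz',o['tcp_rot'],degrees=True).as_matrix(); print(Rt.round(3))
Pw=np.array([.517,-.0945,.12])
print('tool shift cm to above block',(Rt.T@(Pw-o['ee_pos'])*100).round(2))
print('tool z yaw',np.degrees(np.arctan2(Rt[1,2],Rt[0,2])), 'q',o['q'])
E
```

```text
scene 1372 strip top ((728.530029296875, 64.81678009033203), (170.8311004638672, 16.83953857421875), 89.3429183959961) z 0.042658866655562566 y range [-0.01898312  0.1498088 ]
front face: x at y=.066 0.7361891097112413 yaw -0.6930965657248506 346 std 0.0003460863074924628
top edge x at .066 0.7204610778824669 yaw -0.7938398221511235
fence all ((728.572509765625, 65.50676727294922), (359.71453857421875, 16.908597946166992), 89.3429183959961)
side 1247 strip top ((726.1303100585938, 68.11335754394531), (167.790771484375, 17.4462890625), 89.37649536132812) z 0.04214572319737098 y range [-0.01364657  0.15076496]
front face: x at y=.066 0.7190543099285003 yaw -0.7711626102886605 533 std 0.002319470852564164
top edge x at .066 0.7181185385399019 yaw -0.7070253516897849
fence all ((726.5208740234375, 65.57562255859375), (362.0486755371094, 18.680442810058594), 89.14520263671875)
[[-0.     0.905  0.425]
 [ 0.001  0.425 -0.905]
 [-1.     0.    -0.001]]
tool shift cm to above block [ 11.1   42.79 -24.45]
tool z yaw -64.86140986236255 q [-6.48599145e+01  5.00758732e+00  1.00391455e+01  9.50985241e+01
  2.17549427e-03  9.00014954e+01]
```

>>> play_rows --rows '[[[0, 6, -3.5], -7, 8.5], [[0, 13, -7], -14, 8.5], [[0, 20, -11], -20, 8.5], [[0, 20, -11], -20, 8.5]]'

```text
time: 0.43
ee_pos: [0.3321, -0.3616, 0.2309]
tcp_rot: [170.8, 90.0, 126.3]
wrist_force: [-0.1, -0.3, -0.2]
opening: 0.0849
```

```bash
python3 - <<'E'
from h import *
o=bot.get_obs(); Rt=R.from_euler('xyz',o['tcp_rot'],degrees=True).as_matrix()
y=np.degrees(np.arctan2(Rt[1,2],Rt[0,2]));print(o['time'],o['ee_pos'],y,o['q'], (y-o['q'][0]), o['q'][5]-90)
E
```

```text
0.4333 [ 0.33209717 -0.36162191  0.23087094] -44.53565447854976 [-4.74392912e+01 -3.07253257e+00  1.87122615e+00  9.49789914e+01
  3.87325686e-03  8.70963638e+01] 2.9036367473044464 -2.903636211997622
```

Joint 6 only has room for the later turn if I grip at tool-z yaw +158°, so I need about −203° of tool turn.

```bash
cat >> h.py <<'E'
def go(P,yaw=None):
    o=bot.get_obs(); Rt=R.from_euler('xyz',o['tcp_rot'],degrees=True).as_matrix()
    y=np.degrees(np.arctan2(Rt[1,2],Rt[0,2]))
    print('t',o['time'],'tcp',o['ee_pos'].round(4),'zyaw',round(y,2),'q6',o['q'][5].round(1),'F',np.round(o['wrist_force'],1),'open',round(o['opening'],4))
    print('shift cm',(Rt.T@(np.array(P)-o['ee_pos'])*100).round(2),'turn',None if yaw is None else round(-((yaw-y+180)%360-180),2))
E
python3 -c "
from h import *
go([.45,-.1,.23],158)"
```

```text
t 0.4333 tcp [ 0.3321 -0.3616  0.2309] zyaw -44.54 q6 87.1 F [-0.1 -0.3 -0.2] open 0.0849
shift cm [ 0.1  26.92 -9.94] turn 157.46
```

>>> play_rows --rows '[[[0, 2, -1], -7, 8.5], [[0, 4, -2], -14, 8.5], [[0, 6, -3], -21, 8.5], [[0, 9, -4], -28, 8.5], [[0, 12, -5], -35, 8.5], [[0, 15, -6], -42, 8.5], [[0, 18, -7], -49, 8.5], [[0, 20, -8], -56, 8.5], [[0, 22, -8], -63, 8.5], [[0, 24, -9], -70, 8.5], [[0, 26, -10], -77, 8.5], [[0, 27, -10], -84, 8.5]]'

```text
time: 1.43
ee_pos: [0.4514, -0.099, 0.2311]
tcp_rot: [85.8, 90.0, 125.4]
wrist_force: [-1.0, -0.2, 0.6]
opening: 0.0852
```

>>> play_rows --rows '[[[0, 0, 0], -7, 8.5], [[0, 0, 0], -14, 8.5], [[0, 0, 0], -21, 8.5], [[0, 0, 0], -28, 8.5], [[0, 0, 0], -35, 8.5], [[0, 0, 0], -42, 8.5], [[0, 0, 0], -49, 8.5], [[0, 0, 0], -56, 8.5], [[0, 0, 0], -63, 8.5], [[0, 0, 0], -70, 8.5], [[0, 0, 0], -77, 8.5], [[0, 0, 0], -84, 8.5]]'

```text
time: 2.43
ee_pos: [0.4511, -0.1012, 0.2309]
tcp_rot: [44.8, 90.0, 168.3]
wrist_force: [0.7, 0.2, 0.6]
opening: 0.085
```

```bash
python3 -c "
from h import *
go([.517,-.0943,.23],158.2)"
```

```text
t 2.4333 tcp [ 0.4511 -0.1012  0.2309] zyaw 123.49 q6 -46.1 F [0.7 0.2 0.6] open 0.085
shift cm [ 0.09 -5.87 -3.06] turn -34.71
```

>>> play_rows --rows '[[[0, -1, -0.6], -7, 8.5], [[0, -2, -1.2], -14, 8.5], [[0, -3, -1.8], -21, 8.5], [[0, -4, -2.4], -28, 8.5], [[0, -5, -3], -34.7, 8.5], [[0, -5.9, -3.1], -34.7, 8.5], [[0, -5.9, -3.1], -34.7, 8.5], [[0, -5.9, -3.1], -34.7, 8.5]]'

```text
time: 3.1
ee_pos: [0.5174, -0.0946, 0.2309]
tcp_rot: [12.0, 89.9, 169.6]
wrist_force: [-0.2, 0.9, -0.1]
opening: 0.0848
```

```bash
python3 - <<'E'
from h import *
go([.517,-.0943,.006],158.2)
o=bot.get_obs(); Rt=R.from_euler('xyz',o['tcp_rot'],degrees=True).as_matrix()
p,d=bot.camera('wrist'); m=bot.camera_model('wrist'); M=np.array(m['mount'])
T=(Rt@M[:3,:3], Rt@M[:3,3]+o['ee_pos'])
P=cloud(d,m,T); cv2.imwrite('pics/w1.png',p); z=P[...,2]
near=(np.hypot(P[...,0]-.517,P[...,1]+.0943)<.08)&(d>0)
t=near&(z>.034)&(z<.046)
print(t.sum(),cv2.minAreaRect((P[t][:,:2]*1000).astype(np.float32)),np.median(z[t]))
E
```

```text
t 3.1 tcp [ 0.5174 -0.0946  0.2309] zyaw 157.64 q6 -78.0 F [-0.2  0.9 -0.1] open 0.0848
shift cm [ 2.249e+01 -2.000e-02  3.000e-02] turn -0.56
2272 ((517.406005859375, -95.52313232421875), (90.4070053100586, 44.050994873046875), 67.91712951660156) 0.03978643564981138
```

View pics/w1.png

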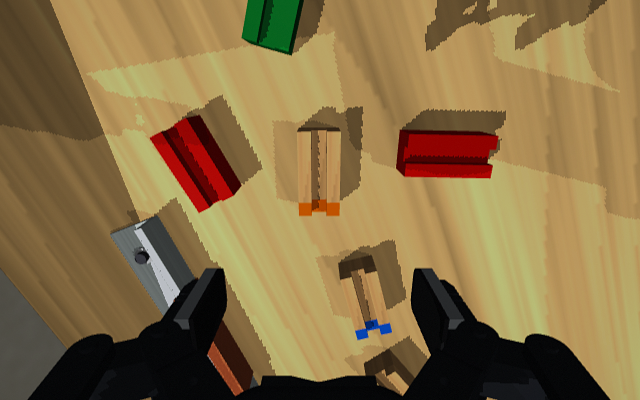

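The wrist view shows the orange block at (319,170), centred between the fingers and aligned. The neighbours are clear. I'll go down and grip.

>>> play_rows --rows '[[[3.5, 0, 0], -0.3, 8.5], [[7, 0, 0], -0.3, 8.5], [[10.5, 0, 0], -0.3, 8.5], [[13.5, 0, 0], -0.3, 8.5], [[16, 0, 0], -0.3, 8.5], [[18, 0, 0], -0.3, 8.5], [[20, 0, 0], -0.3, 8.5], [[21, 0, 0], -0.3, 8.5], [[22, 0, 0], -0.3, 8.5], [[22.5, 0, 0], -0.3, 8.5], [[22.5, 0, 0], -0.3, 8.5], [[22.5, 0, 0], -0.3, 8.5]]'

```text
time: 4.15
ee_pos: [0.518, -0.095, 0.0071]
tcp_rot: [-166.6, 89.9, -8.5]
wrist_force: [-0.6, 0.0, 0.2]
opening: 0.0849
```

>>> play_rows --rows '[[[0, 0, 0], 0, 6], [[0, 0, 0], 0, 5], [[0, 0, 0], 0, 4.5], [[0, 0, 0], 0, 4], [[0, 0, 0], 0, 4], [[0, 0, 0], 0, 4], [[0, 0, 0], 0, 4], [[0, 0, 0], 0, 4], [[0, 0, 0], 0, 4]]' --squeeze 40

```text
time: 4.9
ee_pos: [0.518, -0.095, 0.007]
tcp_rot: [-168.8, 89.9, -10.6]
wrist_force: [-0.4, 0.1, 6.1]
opening: 0.0432
```

>>> play_rows --rows '[[[-1, 0, 0], 0, 4], [[-3, 0, 0], 0, 4], [[-5, 0, 0], 0, 4], [[-7, 0, 0], 0, 4], [[-9, 0, 0], 0, 4], [[-10, 0, 0], 0, 4], [[-10, 0, 0], 0, 4], [[-10, 0, 0], 0, 4]]'

```text
time: 5.57
ee_pos: [0.5177, -0.0949, 0.1061]
tcp_rot: [-160.9, 90.0, -2.8]
wrist_force: [-0.9, -0.2, -1.6]
opening: 0.0435
```

```bash
python3 - <<'E'
from h import *
go([.66,.066,.11],89.25)
p,d=bot.camera('side'); cv2.imwrite('pics/s2.png',p)
p,d=bot.camera('wrist'); cv2.imwrite('pics/w2.png',p)
E
```

```text
t 5.5667 tcp [ 0.5177 -0.0949  0.1061] zyaw 158.14 q6 -78.5 F [-0.9 -0.2 -1.6] open 0.0435
shift cm [ -0.39 -20.24  -7.22] turn 68.89
```

View pics/s2.png

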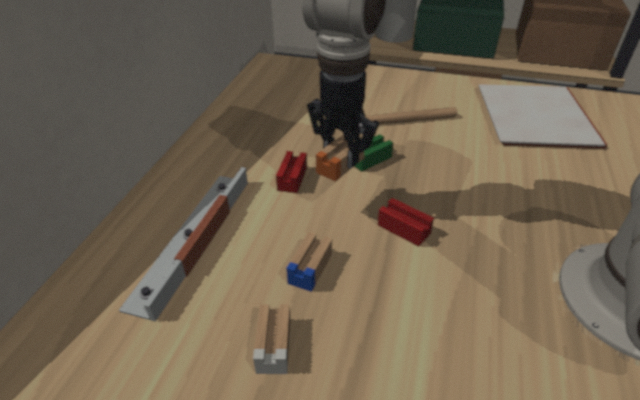

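View pics/w2.png

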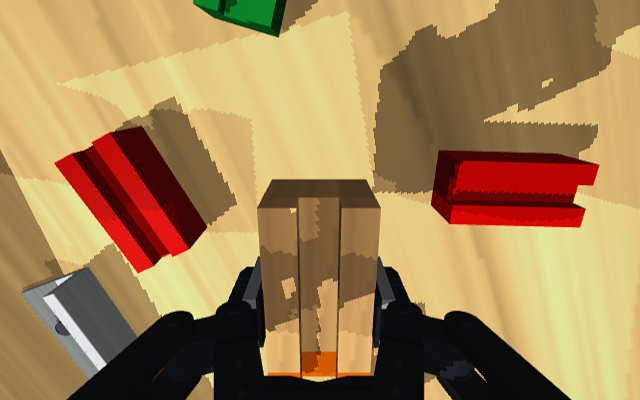

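The side view shows the block lifted and hanging level, and the wrist view shows it square between the pads. Now I'll carry and turn it at this height.

>>> play_rows --rows '[[[0, -1, -0.5], 6, 4], [[0, -2.5, -1], 12, 4], [[0, -4.5, -1.6], 18, 4], [[0, -6.5, -2.3], 24, 4], [[0, -8.5, -3], 30, 4], [[0, -10.5, -3.8], 36, 4], [[0, -12.5, -4.5], 42, 4], [[0, -14.5, -5.2], 48, 4], [[0, -16.5, -5.9], 54, 4], [[0, -18.5, -6.6], 60, 4], [[0, -19.7, -7], 66, 4], [[0, -20.2, -7.2], 68.9, 4]]'

```text
time: 6.67
ee_pos: [0.6598, 0.0673, 0.1039]
tcp_rot: [91.0, 89.8, -180.0]
wrist_force: [-0.3, 0.2, -1.8]
opening: 0.0436
```

>>> play_rows --rows '[[[0, 0, 0], 0, 4], [[0, 0, 0], 0, 4]]'

```text
time: 6.83
ee_pos: [0.659, 0.0658, 0.1046]
tcp_rot: [98.8, 89.9, -171.8]
wrist_force: [0.4, -1.3, -2.7]
opening: 0.0432
```

```bash
python3 - <<'E'
from h import *
go([.671,.066,.0085],89.25)
for n in ['side','scene']:
    p,d=bot.camera(n); cv2.imwrite(f'pics/{n}3.png',p); m=bot.camera_model(n)
    P=cloud(d,m); H,S,V=cv2.split(cv2.cvtColor(p,cv2.COLOR_BGR2HSV))
    z=P[...,2]
    near=(d>0)&(abs(P[...,0]-.66)<.065)&(abs(P[...,1]-.066)<.03)&(z>.09)&(z<.15)
    o=near&(H>=6)&(H<=16)&(S>190)
    q=P[o]; print(n,o.sum(),q.min(0).round(4),q.max(0).round(4))
E
```

```text
t 6.8333 tcp [0.659  0.0658 0.1046] zyaw 89.38 q6 6.3 F [ 0.4 -1.3 -2.7] open 0.0432
shift cm [ 9.61 -1.22  0.04] turn 0.13Traceback (most recent call last):
  File "<stdin>", line 9, in <module>
    return umr_minimum(a, axis, None, out, keepdims, initial, where)
ValueError: zero-size array to reduction operation minimum which has no identity
```

View pics/side3.png

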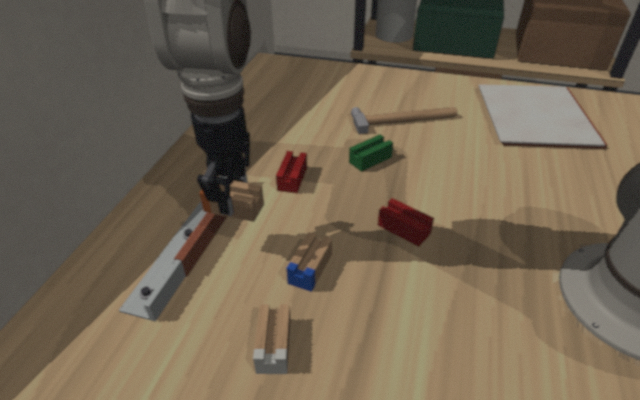

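The side view shows the orange end (205,198) facing the strip and the groove up. I'll go down to just over the bench, short of the strip.

>>> play_rows --rows '[[[1.5, 0, 0], 0, 4], [[3, 0, 0], 0, 4], [[4.5, 0, 0], 0, 4], [[6, 0, 0], 0, 4], [[7.5, 0, 0], 0, 4], [[8.5, 0, 0], 0, 4], [[9.2, 0, 0], 0, 4], [[9.4, 0, 0], 0, 4], [[9.4, 0, 0], 0, 4], [[9.4, 0, 0], 0, 4]]'

```text
time: 7.72
ee_pos: [0.66, 0.0657, 0.0131]
tcp_rot: [-81.7, 89.9, 7.6]
wrist_force: [0.1, 0.3, -1.3]
opening: 0.0437
```

```bash
python3 - <<'E'
from h import *
go([.672,.066,.008],89.25)
for n in ['scene','side']:
    p,d=bot.camera(n); cv2.imwrite(f'pics/{n}4.png',p); m=bot.camera_model(n)
    c=(200,180,360,300) if n=='scene' else (150,140,310,260)
    cv2.imwrite(f'pics/{n}4c.png',cv2.resize(p[c[1]:c[3],c[0]:c[2]],None,fx=4.5,fy=4.5,interpolation=cv2.INTER_CUBIC))
E
```

```text
t 7.7167 tcp [0.66   0.0657 0.0131] zyaw 89.25 q6 6.4 F [ 0.1  0.3 -1.3] open 0.0437
shift cm [ 0.51 -1.2   0.04] turn 0.0
```

View pics/scene4c.png

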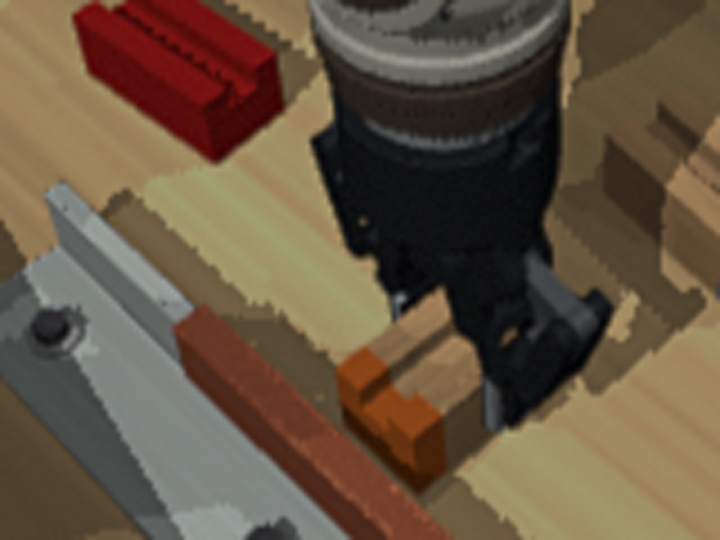

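View pics/side4c.png

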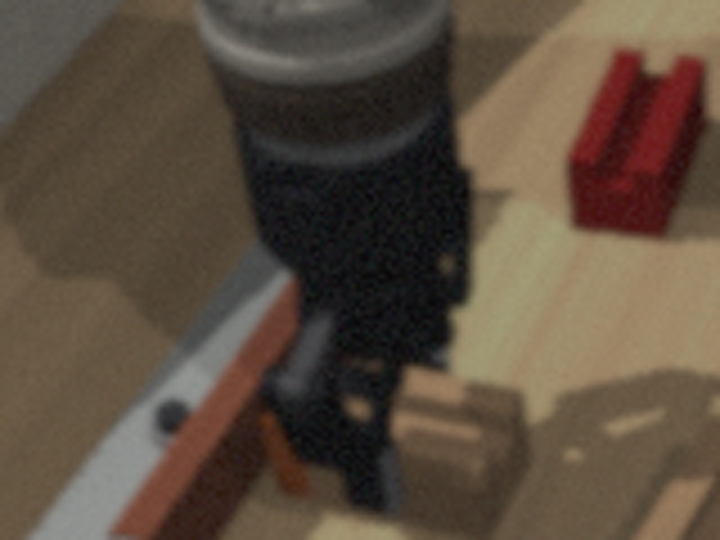

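Both views show the block square to the strip with a gap of about 15 mm. I'll lower it to about 1 mm above the bench and creep forward.

>>> play_rows --rows '[[[0.3, -0.3, 0], 0, 4], [[0.5, -0.6, 0], 0, 4], [[0.5, -0.9, 0], 0, 4], [[0.5, -1.1, 0], 0, 4], [[0.5, -1.2, 0], 0, 4], [[0.5, -1.2, 0], 0, 4], [[0.5, -1.2, 0], 0, 4]]'

```text
time: 8.4
ee_pos: [0.6717, 0.0656, 0.0072]
tcp_rot: [86.4, 90.0, 175.7]
wrist_force: [0.5, 0.1, -1.6]
opening: 0.0437
```

>>> play_rows --rows '[[[0, -0.1, 0], 0, 4], [[0, -0.1, 0], 0, 4], [[0, -0.1, 0], 0, 4]]'

```text
time: 8.65
ee_pos: [0.6726, 0.0656, 0.0073]
tcp_rot: [-17.8, 90.0, 71.5]
wrist_force: [-0.7, -0.1, -1.9]
opening: 0.0436
```

>>> play_rows --rows '[[[0, -0.1, 0], 0, 4], [[0, -0.1, 0], 0, 4], [[0, -0.1, 0], 0, 4]]'

```text
time: 8.9
ee_pos: [0.6737, 0.0656, 0.0073]
tcp_rot: [-115.6, 90.0, -26.3]
wrist_force: [-0.5, -0.1, -1.8]
opening: 0.0431
```

No contact yet; I'll keep creeping.

>>> play_rows --rows '[[[0, -0.1, 0], 0, 4], [[0, -0.1, 0], 0, 4], [[0, -0.1, 0], 0, 4]]'

```text
time: 9.15
ee_pos: [0.6747, 0.0656, 0.0073]
tcp_rot: [-116.1, 90.0, -26.8]
wrist_force: [-1.0, -0.8, -2.1]
opening: 0.0435
```

>>> play_rows --rows '[[[0, -0.1, 0], 0, 4], [[0, -0.1, 0], 0, 4], [[0, -0.1, 0], 0, 4]]'

```text
time: 9.4
ee_pos: [0.6749, 0.0656, 0.0072]
tcp_rot: [90.4, 89.9, 179.6]
wrist_force: [-4.6, -0.6, 0.8]
opening: 0.0437
```

Contact: 4.6 N against the strip, at the measured face position. I'll set it down the last bit and release gently.

>>> play_rows --rows '[[[0.06, 0, 0], 0, 4], [[0.06, 0, 0], 0, 4], [[0.06, 0, 0], 0, 4.4], [[0.06, 0, 0], 0, 5], [[0.06, 0, 0], 0, 6], [[0.06, 0, 0], 0, 7], [[0.06, 0, 0], 0, 8.4], [[0.06, 0, 0], 0, 8.4], [[0.06, 0, 0], 0, 8.4], [[0.06, 0, 0], 0, 8.4]]'

```text
time: 10.23
ee_pos: [0.6757, 0.0655, 0.0067]
tcp_rot: [-78.3, 90.0, 10.9]
wrist_force: [0.8, 0.5, 0.4]
opening: 0.084
```

>>> play_rows --rows '[[[-1, 0, 0], 0, 8.4], [[-3, 0, 0], 0, 8.4], [[-5, 0, 0], 0, 8.4], [[-8, 0, 0], 0, 8.4], [[-11, 0, 0], 0, 8.4], [[-14, 0, 0], 0, 8.4], [[-17, 2, 0], 0, 8.4], [[-20, 5, 0], 0, 8.4], [[-20, 8, 0], 0, 8.4], [[-20, 11, 0], 0, 8.4], [[-20, 14, 0], 0, 8.4], [[-20, 14, 0], 0, 8.4]]'

```text
time: 11.23
ee_pos: [0.5314, 0.0674, 0.2085]
tcp_rot: [32.1, 90.0, 121.3]
wrist_force: [-0.3, -0.8, -0.1]
opening: 0.0839
```

```bash
python3 - <<'E'
from h import *
go([.6,.066,.2])
for n in ['side','scene']:
    p,d=bot.camera(n); cv2.imwrite(f'pics/{n}5.png',p); m=bot.camera_model(n)
    P=cloud(d,m); z=P[...,2]; ok=d>0
    for nm,c in [('orange',(.672,.066)),('blue',(.525,.078)),('white',(.534,.235))]:
        t=ok&(np.hypot(P[...,0]-c[0],P[...,1]-c[1])<.056)&(z>.033)&(z<.047)
        if nm=='orange': t&=P[...,0]<.7175
        if t.sum()>30:
            r=cv2.minAreaRect((P[t][:,:2]*1000).astype(np.float32)); print(n,nm,t.sum(),np.round(r[0],1),np.round(r[1],1),round(r[2],1),'z',np.median(z[t]).round(4))
E
```

```text
t 11.2333 tcp [0.5314 0.0674 0.2085] zyaw 89.27 q6 8.0 F [-0.3 -0.8 -0.1] open 0.0839
shift cm [ 0.85 -6.86 -0.05] turn None
side orange 848 [672.7  65.9] [47.5 89.7] 89.8 z 0.0397
side blue 850 [524.   78.4] [92.7 44.9] 82.8 z 0.0399
side white 1202 [532.8 235.9] [44.4 92.4] 15.2 z 0.0401
scene orange 888 [673.4  65.3] [45.4 88.1] 89.6 z 0.0404
scene blue 746 [526.1  77. ] [93.3 45.5] 83.7 z 0.0404
scene white 1072 [534.9 234.6] [45.9 90. ] 15.7 z 0.0405
```

View pics/scene5.png

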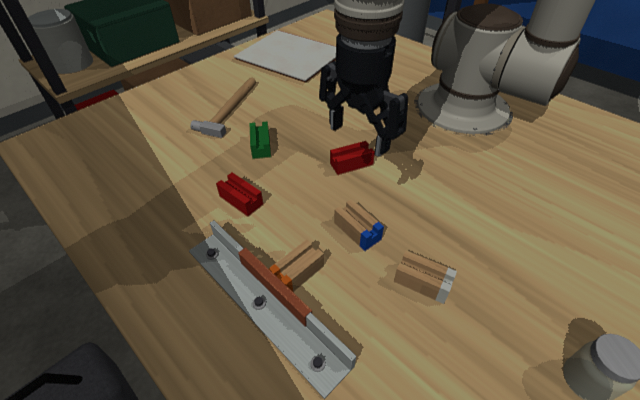

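View pics/side5.png

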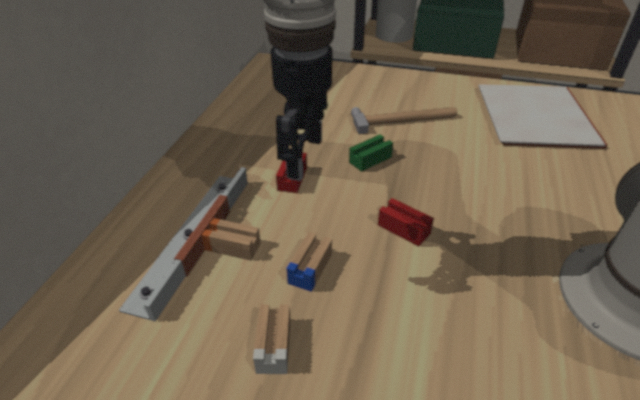

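Both views show the block flat with the groove up, and its orange end at scene (283,272) touching the strip. Blue and white haven't moved and the gripper is clear, so I'm handing in.

```bash
python3 -c "
from workcell import bot
print(bot.job_done())"
```

```text
the job is handed in; nothing more can be done
None
```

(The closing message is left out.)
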